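# Scan the sample canister, close it, and take off the dust cover

### The job

Take the barcode scanner out of its tray and hold it upright and still for a good second with its window about 5 cm straight above the barcode label on the canister's foot, then stand it back in its tray. Next carry the nested lid set (the inner lid with its dust cover, the outer lid, on it) by the thin central stem onto the open canister, lower it gently until the inner lid is fully seated, and let go. Finally grip the outer lid by its collar and lift it alone straight up and off the stem, leaving the inner lid undisturbed on the canister and everything else on the bench where it stands; finish while still holding the outer lid level in the air, entirely higher than the top of the stem.

Things in the scene. Friction and masses are not known exactly. Their poses are not given: they have to be found in the camera images.
- scanner: Loose barcode scanner, 0.16 kg, upright in its tray. Origin: centre of its underside, the scan window looking straight down (its -z). Grey head 46 x 42 mm (x by y), 0 to 34 mm; above it the black handle, a straight bar 34 mm (x) by 28 mm (y), 34 to 130 mm, small trigger on the -x side at 47 to 73 mm. Grip it from above across the y sides at about 100 mm.
- scanner_tray: Shallow open black tray for the scanner, fixed to the bench, 78 x 72 mm outside, 70 x 64 mm inside, rim 16 mm high; its floor, on which the scanner stands, is 4 mm above its origin (centre of underside). Same yaw as the scanner at the start.
- canister_seat (a point): Centre of the mouth of the open steel canister, at the height of its rim (66 mm above the bench), where the inner lid's flange seats. Canister 96 mm outside diameter, 86 mm inside diameter, fixed to the bench by a square foot plate 110 x 110 x 6 mm. z up.
- barcode_label (a point): Centre of the flat white barcode label, 44 x 32 mm, facing up, 8 mm above the bench on a tongue of the canister's foot plate, 78 mm sideways from the canister's axis (along the canister's -y). z up.
- inner_lid: Loose steel lid, 0.25 kg, on the lid rest at the start. Origin: on its axis at the flange's underside (seats on the canister's rim); z up. Plug 76 mm diameter (tapered to 68), 10 mm down; flange 92 mm, 0 to 5 mm; boss 40 mm, to 20 mm; round stem 16 mm, 20 to 78 mm. With the outer lid on, the stem's top 26 mm (52 to 78) stands out of the collar; lifting the stem lifts both lids.
- outer_lid: Loose aluminium cap (dust cover), 0.16 kg, lying loosely on the inner lid's boss, lifts off upwards. Origin: on its axis at the skirt's lower edge (2 mm above the inner lid's origin when nested); z up. Skirt 106 mm outside, 100 inside, 0 to 18 mm; flat top to 22 mm; round collar around the stem 34 mm outside, 24 inside, 22 to 50 mm. 60 mm up the collar is off the stem, 76 mm up the whole lid.
- lid_rest: Round rest fixed to the bench, 110 mm diameter foot 6 mm thick with a ring of 90 mm outside and 84 mm inside diameter up to 24 mm; the inner lid's flange lies on the ring at the start. Origin: centre of its underside.
- check_weight: Bystander, loose, to be left alone: brass check weight, 34 mm diameter, 50 mm high. Origin: centre of its underside.
- block_case: Bystander, loose, to be left alone: closed wooden gauge-block case, 90 x 55 x 28 mm. Origin: centre of its underside.
- tape_roll: Bystander, loose, to be left alone: white roll of tape lying flat, 76 mm diameter, 22 mm high. Origin: centre of its underside.
- sample_jar: Bystander, loose, to be left alone: closed jar, 52 mm diameter, 65 mm high. Origin: centre of its underside.
- pen_pot: Bystander, loose, to be left alone: open grey pot, 64 mm diameter, 85 mm high. Origin: centre of its underside.
Not all that is in view belongs to the job. Leave any brown look-alike of the outer_lid alone. Leave any turquoise look-alike of the scanner alone.

How it is judged:
On the way, in this order (a step that is already met when the one before it is completed fails the run):
1. the scanner is held still and upright, its window 25 to 90 mm above the label and within 18 mm of its centre sideways (horizontal distance between scanner and barcode_label below 0.018 m and z of scanner in the frame of barcode_label between 0.025 and 0.09 m and angle between scanner's own z axis and vertical below 0.2 rad and linear speed of scanner below 0.02 m/s and angular speed of scanner below 0.2 rad/s and contact force between the fingers and scanner above 0.5 N), for 0.7 s.
2. the scanner stands upright in its tray again, let go (horizontal distance between scanner and scanner_tray below 0.02 m and z of scanner in the frame of scanner_tray below 0.008 m and angle between scanner's own z axis and vertical below 0.06 rad and contact force between the fingers and scanner below 0.1 N), for 0.2 s.
3. the inner lid is seated on the canister with the outer lid still nested on it, both let go (horizontal distance between inner_lid and canister_seat below 0.008 m and z of inner_lid in the frame of canister_seat between -0.004 and 0.003 m and angle between inner_lid's own z axis and vertical below 0.05 rad and z of outer_lid in the frame of inner_lid below 0.006 m and contact force between the fingers and inner_lid below 0.1 N and contact force between the fingers and outer_lid below 0.1 N), for 0.2 s.
At the end, for the whole second after the job is handed in: Scanner upright in its tray (20 mm). Inner lid untouched on the canister: within 8 mm of centre, 3 mm of the rim, tilt under 0.05 rad. Outer lid held still by the fingers, level within 0.2 rad, lower edge above the stem's top (over 78 mm up on the inner lid), clear of it (all of step 2 and horizontal distance between inner_lid and canister_seat below 0.008 m and z of inner_lid in the frame of canister_seat between -0.004 and 0.003 m and angle between inner_lid's own z axis and vertical below 0.05 rad and contact force between each of the fingers, outer_lid and inner_lid below 0.1 N and z of outer_lid in the frame of inner_lid above 0.078 m and angle between outer_lid's own z axis and vertical below 0.2 rad and contact force between the fingers and outer_lid above 0.5 N and linear speed of outer_lid below 0.03 m/s and linear speed of inner_lid below 0.02 m/s); the arm keeps its last pose, push and grip.
It fails at once if the outer lid is taken off the inner lid (more than 8 mm up) while the inner lid is not seated on the canister (over 5 mm off the rim or 10 mm off centre, or tilted over 0.1 rad) (z of outer_lid in the frame of inner_lid above 0.01 m and (z of inner_lid in the frame of canister_seat above 0.005 m or horizontal distance between inner_lid and canister_seat above 0.01 m or angle between inner_lid's own z axis and vertical above 0.1 rad)).
It fails at once if the lid set is dropped or slammed onto the canister (faster than 0.3 m/s within 30 mm of its seat) (distance between inner_lid and canister_seat below 0.03 m and linear speed of inner_lid above 0.3 m/s).
It fails at once if a bystander is moved more than 30 mm or knocked over (distance of any of check_weight, block_case, tape_roll, sample_jar, pen_pot from where it was at the start of the episode above 0.03 m or angle between any of check_weight, block_case, tape_roll, sample_jar, pen_pot's own z axis and vertical above 0.3 rad).
It also fails if it takes over 72 s, if anything falls off the work surface, if the arm or the gripper's body presses on something with over 40 N, if the wrist force passes 120 N, or if a joint passes its speed limit or range.

### The arm

A 6-joint arm with a two-finger parallel gripper is mounted at the origin on the work surface. World frame = base frame: x ahead of the robot, y to its left, z up, the work surface at z = 0. Lengths are in m, angles in rad, forces in N, time in s.
With the tool pointing down it reaches from about 0.425 to 0.95 m from the base axis. Payload 3.5 kg.
Tool frame: the origin (TCP) lies at the very end of the fingers, on their centre line; the grasp point (between the pads) lies 19 mm behind it; z points along the fingers, y is the line along which they close (so a half turn about z gives the same grasp; the last joint's range is limited). The gripper opens to 85 mm and grips with 20 to 120 N. Pads are 22 mm wide; open, the fingers measure 114 mm over their backs; the gripper's body (76 mm by 85 mm) begins 54 mm behind the grasp point. The pads swing forward as they close: fully open they stand 13 mm farther back than shut.
Start: joints at [1.185, 0.286, 1.577, -0, 1.279, -0.15], TCP at [0.158, 0.656, 0.231] pointing down, gripper open.
Joint ranges: [-2.77, 2.77], [-0.9, 2.22], [0.21, 2.48], [-1.53, 4.67], [0.24, 2.81], [-2.84, 2.84]. Speed limits (rad/s): [2.79, 2.79, 3.14, 3.14, 3.14, 3.14].

### API

Orientations are given as a rotation vector (axis times angle).
In Python, from workcell import ctrl gives the robot as it stands.
- The arm moves only by the shell command python3 -m crank 'ROWS' [FORCE]. ROWS is JSON, a list of rows, each a list of 3 entries, a list of its own where there are three numbers: the gripper's target within -1 to 1 (shut at 1, half-way at 0, fully open at -1), then the shift along the tool's x, y, z in mm, then the turn about the tool's z in degrees. A call has 1 to 5 rows; each row shifts and turns the commanded pose from where the row before left it, along the tool's axes as they then stand; what a row does not reach is not made up. A row lasts 1/12 s, in which the tool goes at most 41.7 mm and 7.16 degrees, less where a joint would pass 70% of its speed; a pose out of reach is approached as far as the arm can. A call is refused whole if a number of a shift passes 41.7 or a number of a turn 7.16, either way. A call with a gripper value outside its range is refused whole. The fingers move at their own pace and stop on an object; FORCE is the grip in N (left out, the last holds). Time passes only in rows, so rows that do not move let the fingers close. It gives the time, the measured TCP pose, the force, the opening and the grip force at its end, in the units of the state.
- ctrl.observe(): the state, without advancing time (a new reading comes with each control period).
- ctrl.grab_frame(name): name is "scene" or "top"; returns (picture, depth): 384x512x3 uint8, red, green, blue; 384x512 float32, m along the optical axis (not along the pixel's ray), 0 where there is no reading.
- ctrl.camera_info(name): a dict with "fx", "fy", "cx", "cy" (pixels), "eye" and "orientation" of the camera in the world. Camera axes: x right, y down, z forward; pixel columns grow to the right and rows downward; lengths in m; the calibration is good to about 2 mm. A picture is of the moment at which its call begins. camera_info takes no time and is no camera call.
- ctrl.hand_in(): hands the job in; it is judged then, once.
The state is a dict: "t": time; "q": joint angles; "qd": joint speeds; "joint_torque": joint torques, N m; "tool_pos": TCP position; "tool_rot": TCP orientation; "force": force on the tool from outside, world axes, zero at the start; "ft_torque": the same for the moment, N m; "width": finger opening in m; "finger_force": force on a finger pad.
Only numpy, scipy, OpenCV 4.12 (cv2) and the standard library are available. Lean on these libraries where they do the work, as an engineer would, in place of code of your own. Each camera call takes 0.05 s, during which the arm holds its last target. There are 200 camera calls.

## Working session

There is one attempt and no reset: what is moved stays moved. The work goes in short steps, Python scripts to look and compute and a shell command to move; the robot and the scene stay as the last step left them, time stands still between calls to the robot, and variables do not carry over. Pictures are saved under pics/ and viewed, at most 10 in all, crops included, and the job is handed in when it is done.

```bash
mkdir -p pics; ls
cat > h.py <<'E'
import numpy as np,cv2
from workcell import ctrl
from scipy.spatial.transform import Rotation as R
def rot(o):
    o=np.array(o,float)
    return o if o.shape==(3,3) else (R.from_rotvec(o).as_matrix() if o.size==3 else R.from_quat(o).as_matrix())
def cloud(name,d):
    c=ctrl.camera_info(name);v,u=np.mgrid[:384,:512]
    p=np.dstack([(u-c['cx'])/c['fx']*d,(v-c['cy'])/c['fy']*d,d])
    return p@rot(c['orientation']).T+np.array(c['eye'])
def grab(name,f=None):
    im,d=ctrl.grab_frame(name)
    if f: cv2.imwrite('pics/'+f,im[:,:,::-1])
    return im,d,cloud(name,d)
E
python3 - <<'E'
from h import *
for n in('scene','top'):
    im,d,P=grab(n,n+'0.png');np.savez(n+'0.npz',im=im,d=d,P=P);print(n,ctrl.camera_info(n))
print(ctrl.observe())
E
```

```text
pics
scene {'fx': 350.1485390907663, 'fy': 350.1485390907663, 'cx': 255.75203872616896, 'cy': 189.71855317005534, 'eye': array([ 1.10660489, -0.27268498,  0.61440335]), 'orientation': array([-2.03710815, -1.25200962,  0.54713708])}
top {'fx': 369.04664862862603, 'fy': 369.04664862862603, 'cx': 256.97610061805017, 'cy': 191.06499249221991, 'eye': array([0.47672695, 0.00142725, 0.94048304]), 'orientation': array([-2.17158664,  2.14064893, -0.15155243])}
{'t': 0.1, 'q': array([ 1.18497685e+00,  2.87134044e-01,  1.57806683e+00, -1.77167491e-05,
        1.27861944e+00, -1.49979484e-01]), 'qd': array([ 4.40290708e-05, -2.08544355e-03, -4.38433970e-03, -1.16223665e-03,
        3.64099933e-04, -1.74905595e-04]), 'joint_torque': array([-5.31358146e-04, -4.07300019e+01, -2.93698025e+01, -1.80324532e-04,
        3.44086729e-03, -9.87133404e-06]), 'tool_pos': array([0.15744837, 0.65574817, 0.23002791]), 'tool_rot': array([-0.369523  , -3.11920563,  0.00338082]), 'force': array([-0.35615809,  0.11316607,  0.11801608]), 'ft_torque': array([ 0.02011586, -0.01338996, -0.0118801 ]), 'finger_force': 0.0, 'width': 0.08546810965544702}
```

View pics/top0.png

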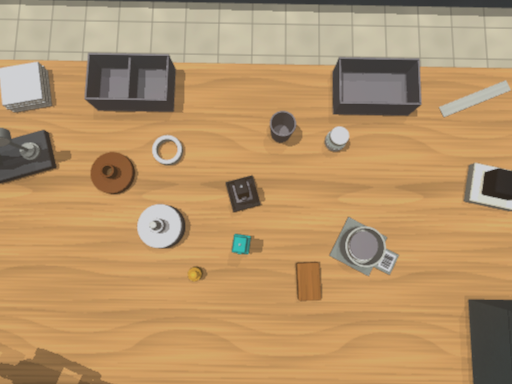

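View pics/scene0.png

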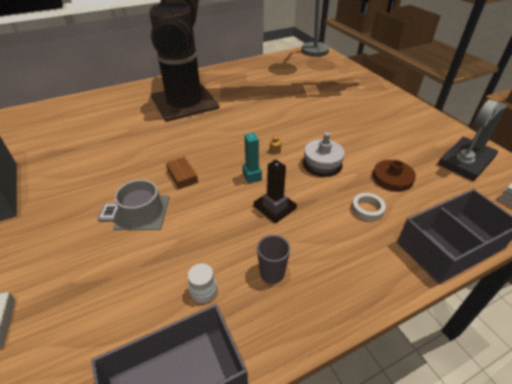

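The top view shows the scanner in its tray at (243,193), a turquoise look-alike at (241,244), the lid set at (160,226), a brown look-alike at (112,172), the canister at (365,246) and its label at (387,261). The scene view agrees: scanner at (275,185), lids at (324,152), canister at (137,203).

```bash
python3 - <<'E'
from h import *
D={n:np.load(n+'0.npz') for n in('top','scene')}
P={n:D[n]['P'] for n in D}
t=P['top']
A={n:P[n].reshape(-1,3)[(D[n]['d']>0).ravel()] for n in P}
for n,(u,v) in dict(tray=(243,193),lid=(157,226),can=(365,246),label=(387,261),turq=(241,244),jar=(339,136),pot=(282,125),case=(309,281),tape=(167,139),wt=(195,273),brown=(112,172),table=(200,320)).items(): print(n,t[v,u].round(4))
def sel(n,c,r,z0,z1):
    a=A[n];m=(np.hypot(*(a[:,:2]-c).T)<r)&(a[:,2]>z0)&(a[:,2]<z1);return a[m]
def circ(p):
    M=np.c_[2*p[:,:2],np.ones(len(p))];s=np.linalg.lstsq(M,(p[:,:2]**2).sum(1),rcond=None)[0]
    return s[:2].round(4),np.sqrt(s[2]+s[0]**2+s[1]**2).round(4)
def rect(p):
    r=cv2.minAreaRect((p[:,:2]*1000).astype(np.float32));return r
for n in A:
    print('==',n)
    c=t[193,243,:2]
    p=sel(n,c,.07,.115,.16);print('handle top',len(p),p.mean(0),rect(p))
    p=sel(n,c,.07,.008,.022);print('rim',len(p),rect(p))
    c=t[226,157,:2]
    p=sel(n,c,.05,.085,.12);print('stem',len(p),p.mean(0),p[:,2].max())
    p=sel(n,c,.08,.043,.052);print('lidtop',len(p),p.mean(0),rect(p))
    c=t[246,365,:2]
    p=sel(n,c,.06,.058,.072);print('rim',len(p),p[:,2].mean(),circ(p),rect(p))
    p=sel(n,c,.12,.003,.0115);print('foot',len(p),p[:,2].mean(),rect(p))
im=D['top']['im'].astype(int)
m=(im.min(2)>150);uv=np.argwhere(m[245:275,372:402])
E
python3 -c "
import cv2
a=cv2.imread('pics/top0.png')
b=[cv2.resize(a[r:r+50,c:c+70],None,fx=5.5,fy=5.5,interpolation=2) for r,c in((168,208),(225,335),(200,125))]
cv2.imwrite('pics/crop1.png',cv2.resize(cv2.vconcat([cv2.hconcat(b[:2]),cv2.hconcat([b[2],b[2]*0])]),(770,550)))"
```

```text
tray [0.5797 0.0268 0.1343]
lid [0.5063 0.2243 0.0877]
can [ 0.467  -0.2648  0.05  ]
label [ 0.4303 -0.3313  0.0083]
turq [0.4685 0.0291 0.1311]
jar [ 0.7318 -0.2025  0.0679]
pot [ 0.7767 -0.0678  0.0073]
case [ 0.3811 -0.1334  0.0282]
tape [0.73   0.2268 0.0226]
wt [0.3984 0.1392 0.0498]
brown [0.6373 0.35   0.0508]
table [0.2814 0.1304 0.001 ]
== top
handle top 201 [0.59252673 0.03250451 0.13449199] ((593.9411010742188, 32.93055725097656), (34.32459259033203, 27.731002807617188), 15.683963775634766)
rim 211 ((593.8424072265625, 33.08040237426758), (78.15980529785156, 72.07426452636719), 15.919644355773926)
stem 52 [0.507888   0.2299568  0.10036803] 0.10652850145441295
lidtop 1305 [0.50726955 0.23023915 0.0488589 ] ((506.9309387207031, 231.25559997558594), (104.57355499267578, 103.11689758300781), 89.62068176269531)
rim 331 0.06617782892434644 (array([ 0.4658, -0.2581]), np.float64(0.0452)) ((465.08538818359375, -258.8758544921875), (93.15135955810547, 95.12372589111328), 0.47378209233283997)
foot 1783 0.0057573204385042865 ((465.5797119140625, -266.3306579589844), (235.6133575439453, 237.02761840820312), 69.59986114501953)
== scene
handle top 235 [0.60011875 0.02944496 0.12843949] ((595.7675170898438, 31.303180694580078), (34.959163665771484, 28.070865631103516), 17.671756744384766)
rim 320 ((594.8469848632812, 32.52342224121094), (80.51271057128906, 73.22499084472656), 15.939383506774902)
stem 47 [0.51185595 0.22873582 0.09594663] 0.10314412869838063
lidtop 603 [0.51736407 0.22480177 0.04718993] ((509.9715576171875, 230.05941772460938), (104.58865356445312, 102.32526397705078), 42.666744232177734)
rim 373 0.06299899229876137 (array([ 0.4682, -0.2592]), np.float64(0.0454)) ((467.72259521484375, -259.4391784667969), (95.89945983886719, 95.19017028808594), 19.56188201904297)
foot 817 0.0058097537204327195 ((448.2287902832031, -261.31048583984375), (179.50074768066406, 144.413818359375), 63.38578414916992)
```

View pics/crop1.png

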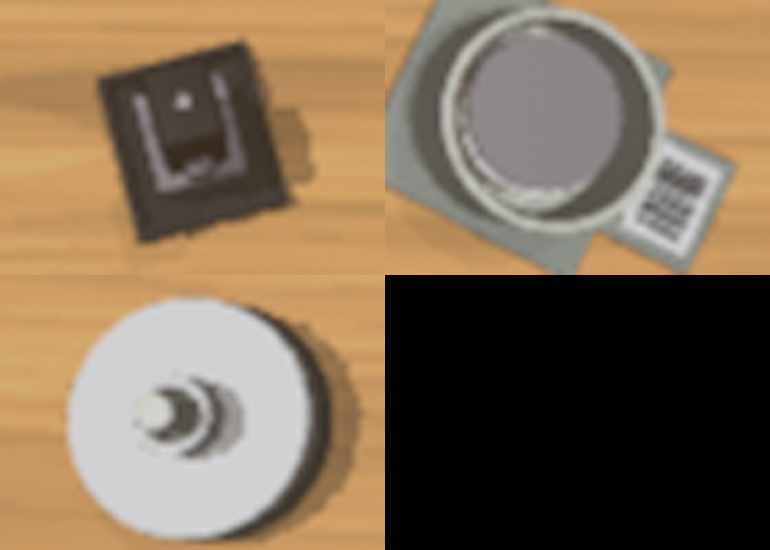

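```bash
cat > plan.py <<'E'
import sys
from h import *
# python3 plan.py x y z yaw(deg of closing line, mod 180)
s=ctrl.observe();M=rot(s['tool_rot'])
print('t',s['t'],'pos',np.round(s['tool_pos'],4),'z',M[:,2].round(3),'w',round(s['width'],4),'F',s['force'].round(1),'q1,q6',s['q'][[0,5]].round(2),'ff',s['finger_force'])
x,y,z,w=map(float,sys.argv[1:5])
yaw=np.degrees(np.arctan2(M[1,1],M[0,1]));print('yaw',yaw.round(2),'turn',((yaw-w+90)%180-90).round(2))
print('shift mm',(M.T@(np.array([x,y,z])-s['tool_pos'])*1000).round(1))
E
python3 plan.py .594 .0325 .2 105.8
python3 - <<'E'
from h import *
D=np.load('top0.npz');im=D['im'].astype(int);P=D['P']
Z=P[:,:,2];m=np.zeros(Z.shape,bool);m[240:280,370:405]=True
m&=(abs(Z-.008)<.004)&(im.max(2)-im.min(2)<30)
f=(m&(im.mean(2)>170)).astype(np.uint8)
f=cv2.morphologyEx(f,cv2.MORPH_CLOSE,np.ones((5,5)));print(f.sum())
p=P[f>0];r=cv2.minAreaRect((p[:,:2]*1000).astype(np.float32));print(r)
c=np.array([.4665,-.2587]);d=np.array(r[0])/1000-c;print(np.linalg.norm(d),np.degrees(np.arctan2(d[1],d[0])))
E
```

```text
t 0.1 pos [0.1574 0.6557 0.23  ] z [-0.001 -0.002 -1.   ] w 0.0855 F [-0.4  0.1  0.1] q1,q6 [ 1.18 -0.15] ff 0.0
yaw 76.49 turn -29.31
shift mm [-570.1 -503.9   31. ]
117
((441.2784423828125, -333.86077880859375), (38.700965881347656, 68.45905303955078), 73.37771606445312)
0.07927969248017723 -108.55010843468963
```

Run:
```python
from h import *
D=np.load('top0.npz');im=D['im'].astype(int);P=D['P']
c=np.array([.4665,-.2587]);rr=np.hypot(P[:,:,0]-c[0],P[:,:,1]-c[1])
Z=P[:,:,2];m=(rr>.055)&(rr<.115)&(abs(Z-.008)<.006)&(P[:,:,1]<-.29)
f=(m&(im.mean(2)>150)&(im.max(2)-im.min(2)<35)).astype(np.uint8)
f=cv2.morphologyEx(f,cv2.MORPH_CLOSE,np.ones((7,7)))
k=max(cv2.findContours(f,0,1)[0],key=cv2.contourArea)
g=cv2.fillPoly(np.zeros_like(f),[k],1)
p=P[g>0];r=cv2.minAreaRect((p[:,:2]*1000).astype(np.float32));print(len(p),p.mean(0),r)
print(cv2.boundingRect(k)); d=np.array(r[0])/1000-c;print(np.linalg.norm(d),np.degrees(np.arctan2(d[1],d[0])))
# foot plate outline (grey-green)
h=(rr<.1)&(abs(Z-.006)<.004)&(im.max(2)-im.min(2)<35)&(P[:,:,1]>-.3)
q=P[h];print(len(q),cv2.minAreaRect((q[:,:2]*1000).astype(np.float32)))
```

```text
253 [ 0.43106064 -0.32946665  0.01313759] ((468.8429870605469, -178.60894775390625), (355.4226379394531, 59.795433044433594), 77.94267272949219)
(375, 246, 22, 26)
0.0801253158387061 88.32434471985137
445 ((467.42547607421875, -261.81597900390625), (111.82029724121094, 111.29224395751953), 62.73539733886719)
```

```bash
python3 -m crank '[[-1,[0,0,0],-7],[-1,[0,0,0],-7],[-1,[0,0,0],-7],[-1,[0,0,0],-7],[-1,[0,0,0],-1.3]]' 60 && python3 plan.py .594 .0325 .2 105.8
```

```text
t: 0.52
tool_pos: [0.1575, 0.656, 0.2305]
tool_rot: [0.436, -3.111, 0.002]
force: [-0.0, 0.3, 0.3]
width: 0.0852
finger_force: 0.0
t 0.5167 pos [0.1575 0.656  0.2305] z [-0.    -0.001 -1.   ] w 0.0852 F [-0.   0.3  0.3] q1,q6 [ 1.19 -0.66] ff 0.0
yaw 105.96 turn 0.16
shift mm [-248.2 -719.4   31.1]
```

```bash
python3 -m crank '[[-1,[-12.4,-36,0],0],[-1,[-12.4,-36,0],0],[-1,[-12.4,-36,0],0],[-1,[-12.4,-36,0],0],[-1,[-12.4,-36,0],0]]' >/dev/null
python3 -m crank '[[-1,[-12.4,-36,0],0],[-1,[-12.4,-36,0],0],[-1,[-12.4,-36,0],0],[-1,[-12.4,-36,0],0],[-1,[-12.4,-36,0],0]]'>/dev/null
python3 -m crank '[[-1,[-12.4,-36,0],0],[-1,[-12.4,-36,0],0],[-1,[-12.4,-36,0],0],[-1,[-12.4,-36,0],0],[-1,[-12.4,-36,0],0]]'>/dev/null
python3 -m crank '[[-1,[-12.4,-36,0],0],[-1,[-12.4,-36,0],0],[-1,[-12.4,-36,0],0],[-1,[-12.4,-36,0],0],[-1,[0,0,0],0]]'
python3 plan.py .5945 .0325 .085 105.8
```

```text
t: 2.18
tool_pos: [0.5733, 0.057, 0.2311]
tool_rot: [-0.419, 3.112, -0.004]
force: [-0.1, 1.4, -0.0]
width: 0.0851
finger_force: 0.0
t 2.1833 pos [0.5733 0.057  0.2311] z [ 0.001 -0.002 -1.   ] w 0.0851 F [-0.1  1.4 -0. ] q1,q6 [-0.08 -1.91] ff 0.0
yaw 105.33 turn -0.47
shift mm [-13.9 -28.8 146.2]
```

```bash
python3 -m crank '[[-1,[-14,-29,0],-0.4],[-1,[0,0,20],0],[-1,[0,0,0],0],[-1,[0,0,0],0]]' >/dev/null
python3 plan.py .5945 .0325 .085 105.8
```

```text
t 2.5167 pos [0.5904 0.0384 0.2095] z [-0.005  0.001 -1.   ] w 0.0854 F [ 0.1 -0.5  0.7] q1,q6 [-0.11 -1.96] ff 0.0
yaw 106.1 turn 0.3
shift mm [ -2.8  -7.1 124.4]
```

```bash
python3 -m crank '[[-1,[-2.8,-7,0],0.2],[-1,[0,0,20],0],[-1,[0,0,20],0],[-1,[0,0,0],0],[-1,[0,0,0],0]]' >/dev/null
python3 plan.py .5945 .0325 .085 105.8
python3 - <<'E'
from h import *
im,d,P=grab('scene');cv2.imwrite('pics/s1.png',cv2.resize(im[70:250,190:370,::-1],None,fx=3,fy=3))
E
```

```text
t 2.9333 pos [0.5959 0.0327 0.1711] z [-0.002  0.    -1.   ] w 0.0853 F [1.  0.6 0.2] q1,q6 [-0.12 -1.97] ff 0.0
yaw 106.01 turn 0.21
shift mm [ 1.2  0.1 86.1]
```

View pics/s1.png

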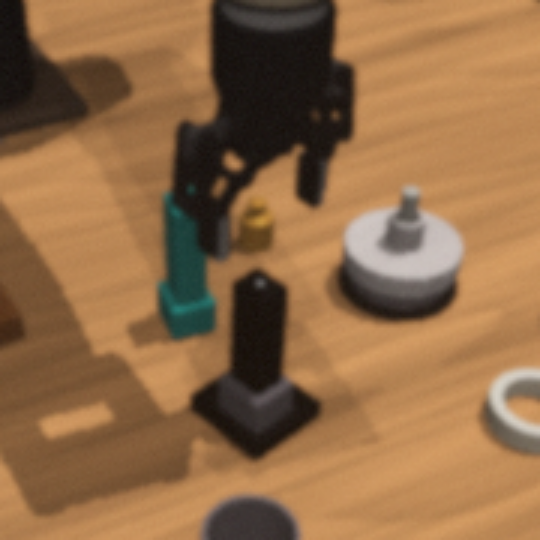

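Fingers at crop (215,240) and (312,185) straddle the handle at (260,320), so the alignment is good. Next I descend and grip.

```bash
python3 -m crank '[[-1,[1,0,20],0],[-1,[0,0,22],0],[-1,[0,0,22],0],[-1,[0,0,22],0],[-1,[0,0,0],0]]' 50 | grep -E 'force|pos'
python3 -m crank '[[-1,[0,0,0],0],[1,[0,0,0],0],[1,[0,0,0],0],[1,[0,0,0],0],[1,[0,0,0],0]]' 
python3 -m crank '[[1,[0,0,0],0],[1,[0,0,0],0],[1,[0,0,0],0],[1,[0,0,0],0],[1,[0,0,0],0]]' 
python3 plan.py .5945 .0325 .085 105.8
```

```text
tool_pos: [0.5934, 0.0323, 0.0825]
force: [-1.5, 0.8, -0.6]
finger_force: 0.0
t: 3.82
tool_pos: [0.5965, 0.0318, 0.087]
tool_rot: [-0.437, 3.108, -0.001]
force: [1.0, 0.4, -0.2]
width: 0.0387
finger_force: 0.0
t: 4.23
tool_pos: [0.5962, 0.0319, 0.0864]
tool_rot: [-0.437, 3.11, -0.0]
force: [-1.7, 1.0, 5.3]
width: 0.0275
finger_force: 52.3
t 4.2333 pos [0.5962 0.0319 0.0864] z [ 0.001 -0.    -1.   ] w 0.0275 F [-1.7  1.   5.3] q1,q6 [-0.12 -1.97] ff 52.32915222644806
yaw 105.99 turn 0.19
shift mm [1.5 1.  1.4]
```

```bash
python3 -m crank '[[1,[0,0,-10],0],[1,[0,0,-20],0],[1,[0,0,-20],0],[1,[0,0,-20],0],[1,[0,0,-20],0]]' | grep -E 'force|pos'
python3 -m crank '[[1,[0,0,0],0],[1,[0,0,0],0],[1,[0,0,0],0]]' | grep -E 'force|pos|width'
python3 plan.py .432 -.3285 .152 105.8
```

```text
tool_pos: [0.5946, 0.0319, 0.1752]
force: [-0.0, -0.2, -1.4]
finger_force: 51.5
tool_pos: [0.5944, 0.032, 0.1735]
force: [-0.5, -0.5, -1.8]
width: 0.0275
finger_force: 51.8
t 4.9 pos [0.5944 0.032  0.1735] z [-0.003  0.    -1.   ] w 0.0275 F [-0.5 -0.5 -1.8] q1,q6 [-0.12 -1.97] ff 51.76746904850006
yaw 105.99 turn 0.19
shift mm [ 255.4 -301.8   21.9]
```

```bash
python3 -m crank '[[1,[0,0,0],6],[1,[0,0,0],6],[1,[0,0,0],6],[1,[0,0,0],6],[1,[0,0,0],0]]' | grep -E 'width'
python3 plan.py .432 -.3285 .152 105.8
```

```text
width: 0.0275
t 5.3167 pos [0.5941 0.032  0.1725] z [-0.005  0.    -1.   ] w 0.0275 F [-0.3  0.1 -1.1] q1,q6 [-0.12 -1.55] ff 51.66071534156799
yaw 81.89 turn -23.91
shift mm [ 109.5 -379.8   21.1]
```

```bash
python3 -m crank '[[1,[5,-15,0],0],[1,[8,-28,0],0],[1,[8,-28,0],0],[1,[8,-28,0],0],[1,[8,-28,0],0]]' | grep -E 'width'
python3 -m crank '[[1,[8,-28,0],0],[1,[8,-28,0],0],[1,[8,-28,0],0],[1,[8,-28,0],0],[1,[8,-28,0],0]]' | grep -E 'width'
python3 -m crank '[[1,[8,-28,0],0],[1,[8,-28,0],0],[1,[8,-28,0],0],[1,[8,-28,0],0],[1,[3,-12,0],0]]' | grep -E 'width'
python3 -m crank '[[1,[0,0,0],0],[1,[0,0,0],0],[1,[0,0,0],0]]' | grep -E 'force|pos|width'
python3 plan.py .432 -.3285 .152 105.8
```

```text
width: 0.0271
width: 0.0273
width: 0.0273
tool_pos: [0.4302, -0.3384, 0.1744]
force: [0.5, -0.3, -1.8]
width: 0.0276
finger_force: 51.6
t 6.8167 pos [ 0.4302 -0.3384  0.1744] z [-0.001  0.002 -1.   ] w 0.0276 F [ 0.5 -0.3 -1.8] q1,q6 [-0.85 -2.28] ff 51.557936668395996
yaw 82.07 turn -23.73
shift mm [-0.5 10.1 22.4]
```

```bash
python3 -m crank '[[1,[-0.5,5,0],0],[1,[0,5,0],0],[1,[0,0,8],0],[1,[0,0,8],0],[1,[0,0,6],0]]' | grep -E 'width'
python3 -m crank '[[1,[0,0,0],0],[1,[0,0,0],0],[1,[0,0,0],0],[1,[0,0,0],0],[1,[0,0,0],0]]' | grep -E 'width'
python3 plan.py .432 -.3285 .152 105.8
python3 - <<'E'
from h import *
im,d,P=grab('scene');cv2.imwrite('pics/s2.png',cv2.resize(im[60:260,50:250,::-1],None,fx=2.9,fy=2.9))
a=P[d>0];m=(np.hypot(a[:,0]-.431,a[:,1]+.3285)<.045)&(a[:,2]>.03)&(a[:,2]<.11)
p=a[m];h,e=np.histogram(p[:,2],16);print(p.min(0),p.max(0));print(h,e.round(3))
E
```

```text
width: 0.0271
width: 0.0278
t 7.65 pos [ 0.4322 -0.3302  0.1538] z [ 0.001 -0.001 -1.   ] w 0.0278 F [ 0.2 -0.4 -1.1] q1,q6 [-0.84 -2.27] ff 51.5811288356781
yaw 81.98 turn -23.82
shift mm [0.5 1.6 1.8]
[ 0.41458708 -0.35273195  0.03023631] [ 0.46588519 -0.28373509  0.10975602]
[  6  15  11  16  13  17  27  17  17  43  37  47  44  40 111  50] [0.03  0.035 0.04  0.045 0.05  0.055 0.06  0.065 0.07  0.075 0.08  0.085
 0.09  0.095 0.1   0.105 0.11 ]
```

View pics/s2.png

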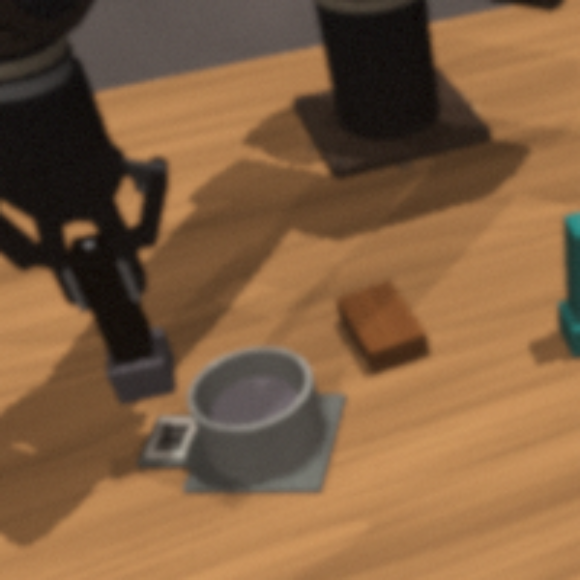

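The scanner head (crop (140,370)) hangs over the label (crop (170,438)), and part of its lean is perspective. I'll check its tilt and position in 3D.

```bash
python3 -m crank '[[1,[0,0,0],0],[1,[0,0,0],0],[1,[0,0,0],0],[1,[0,0,0],0],[1,[0,0,0],0]]' | grep -E 'width'
python3 - <<'E'
from h import *
for n in ('scene','top'):
    im,d,P=grab(n);a=P[d>0]
    a=a[np.hypot(a[:,0]-.432,a[:,1]+.33)<.04]
    for z in np.arange(.07,.20,.01):
        p=a[(abs(a[:,2]-z)<.005)]
        if len(p)>3:print(n,z.round(3),len(p),p[:,:2].min(0).round(3),p[:,:2].max(0).round(3),p[:,:2].mean(0).round(3))
E
```

```text
width: 0.0277
scene 0.07 31 [ 0.439 -0.351] [ 0.463 -0.293] [ 0.452 -0.322]
scene 0.08 83 [ 0.415 -0.351] [ 0.458 -0.305] [ 0.451 -0.328]
scene 0.09 85 [ 0.416 -0.352] [ 0.457 -0.305] [ 0.45  -0.327]
scene 0.1 161 [ 0.412 -0.352] [ 0.457 -0.306] [ 0.445 -0.326]
scene 0.11 68 [ 0.418 -0.346] [ 0.453 -0.314] [ 0.444 -0.327]
scene 0.12 63 [ 0.419 -0.344] [ 0.451 -0.314] [ 0.446 -0.329]
scene 0.13 64 [ 0.419 -0.345] [ 0.451 -0.313] [ 0.444 -0.328]
scene 0.14 60 [ 0.428 -0.345] [ 0.451 -0.315] [ 0.446 -0.329]
scene 0.15 67 [ 0.437 -0.35 ] [ 0.45  -0.311] [ 0.447 -0.33 ]
scene 0.16 100 [ 0.429 -0.357] [ 0.45  -0.302] [ 0.445 -0.329]
scene 0.17 120 [ 0.432 -0.357] [ 0.451 -0.302] [ 0.444 -0.329]
scene 0.18 127 [ 0.428 -0.358] [ 0.45  -0.302] [ 0.444 -0.329]
scene 0.19 117 [ 0.433 -0.359] [ 0.451 -0.299] [ 0.445 -0.33 ]
top 0.07 31 [ 0.433 -0.307] [ 0.463 -0.291] [ 0.448 -0.299]
top 0.08 28 [ 0.411 -0.311] [ 0.454 -0.305] [ 0.431 -0.308]
top 0.09 38 [ 0.41  -0.313] [ 0.455 -0.305] [ 0.434 -0.308]
top 0.1 51 [ 0.409 -0.352] [ 0.455 -0.305] [ 0.434 -0.312]
top 0.11 125 [ 0.409 -0.351] [ 0.455 -0.305] [ 0.435 -0.318]
top 0.12 15 [ 0.41  -0.321] [ 0.447 -0.312] [ 0.425 -0.315]
top 0.13 8 [ 0.409 -0.321] [ 0.417 -0.314] [ 0.413 -0.319]
top 0.14 12 [ 0.408 -0.326] [ 0.419 -0.313] [ 0.414 -0.319]
top 0.15 16 [ 0.409 -0.33 ] [ 0.448 -0.313] [ 0.417 -0.322]
top 0.16 6 [ 0.416 -0.315] [ 0.42  -0.313] [ 0.418 -0.314]
top 0.17 6 [ 0.417 -0.319] [ 0.447 -0.314] [ 0.428 -0.316]
top 0.18 9 [ 0.415 -0.318] [ 0.448 -0.312] [ 0.421 -0.315]
top 0.19 7 [ 0.416 -0.319] [ 0.448 -0.313] [ 0.426 -0.315]
```

```bash
python3 -m crank '[[1,[0,0,0],0],[1,[0,0,0],0],[1,[0,0,0],0],[1,[0,0,0],0],[1,[0,0,0],0]]' | grep -E 'width'
python3 -m crank '[[1,[0,0,0],0],[1,[0,0,-10],0],[1,[0,0,-10],0],[1,[0,0,0],0],[1,[0,0,0],0]]' | grep -E 'width'
python3 plan.py .5955 .032 .174 105.9
```

```text
width: 0.0276
width: 0.0275
t 9.05 pos [ 0.4327 -0.3306  0.1752] z [ 0.002 -0.003 -1.   ] w 0.0275 F [ 1.   0.6 -1.2] q1,q6 [-0.84 -2.27] ff 51.6260039806366
yaw 81.99 turn -23.91
shift mm [-110.6  381.8    0.6]
```

```bash
python3 -m crank '[[1,[-5,15,0],0],[1,[-8,28,0],0],[1,[-8,28,0],0],[1,[-8,28,0],0],[1,[-8,28,0],0]]' | grep -E 'width'
python3 -m crank '[[1,[-8,28,0],0],[1,[-8,28,0],0],[1,[-8,28,0],0],[1,[-8,28,0],0],[1,[-8,28,0],0]]' | grep -E 'width'
python3 -m crank '[[1,[-8,28,0],0],[1,[-8,28,0],0],[1,[-8,28,0],0],[1,[-8,20,0],0],[1,[-3,8,0],0]]' | grep -E 'width'
python3 -m crank '[[1,[0,0,0],-6],[1,[0,0,0],-6],[1,[0,0,0],-6],[1,[0,0,0],-5.9],[1,[0,0,0],0]]' | grep -E 'force|pos|width'
python3 -m crank '[[1,[0,0,0],0],[1,[0,0,0],0],[1,[0,0,0],0]]' | grep -E 'force|pos|width'
python3 plan.py .5955 .032 .0864 105.9
```

```text
width: 0.0277
width: 0.0272
width: 0.0276
tool_pos: [0.5954, 0.0294, 0.1731]
force: [0.0, -0.9, -1.4]
width: 0.0274
finger_force: 51.7
tool_pos: [0.5957, 0.0296, 0.1733]
force: [-0.3, -0.3, -1.4]
width: 0.0273
finger_force: 51.7
t 10.9667 pos [0.5957 0.0296 0.1733] z [-0. -0. -1.] w 0.0273 F [-0.3 -0.3 -1.4] q1,q6 [-0.12 -1.97] ff 51.679126024246216
yaw 105.79 turn -0.11
shift mm [-0.5  2.4 86.9]
```

```bash
python3 -m crank '[[1,[-0.5,2.4,15],0],[1,[0,0,25],0],[1,[0,0,22],0],[1,[0,0,15],0],[1,[0,0,0],0]]' | grep -E 'width'
python3 -m crank '[[1,[0,0,3],0],[1,[0,0,2],0],[1,[0,0,2],0],[1,[0,0,1],0],[1,[0,0,0],0]]' | grep -E 'force|pos|width'
python3 -m crank '[[1,[0,0,1],0],[1,[0,0,0],0],[1,[0,0,0],0]]' | grep -E 'force|pos|width'
python3 plan.py .5955 .032 .0864 105.9
```

```text
width: 0.0272
tool_pos: [0.596, 0.0323, 0.0891]
force: [-0.5, -0.8, -1.9]
width: 0.0276
finger_force: 51.6
tool_pos: [0.5957, 0.0323, 0.0876]
force: [-0.5, -0.1, -1.8]
width: 0.0274
finger_force: 51.6
t 12.05 pos [0.5957 0.0323 0.0876] z [ 0. -0. -1.] w 0.0274 F [-0.5 -0.1 -1.8] q1,q6 [-0.12 -1.96] ff 51.60337507724762
yaw 105.89 turn -0.01
shift mm [ 0.2 -0.2  1.2]
```

```bash
python3 -m crank '[[1,[0,0,1],0],[1,[0,0,0.5],0],[1,[0,0,0],0]]' | grep -E 'force|pos|width'
python3 -m crank '[[1,[0,0,0.5],0],[1,[0,0,0],0],[1,[0,0,0],0]]' | grep -E 'force|pos|width'
```

```text
tool_pos: [0.5959, 0.0323, 0.0865]
force: [-1.4, 0.0, 1.8]
width: 0.0271
finger_force: 51.9
tool_pos: [0.596, 0.0323, 0.0864]
force: [-1.6, 0.3, 5.5]
width: 0.0277
finger_force: 52.5
```

Contact felt (same 5 N as at the grasp). Releasing and rising.

```bash
python3 -m crank '[[0.3,[0,0,0],0],[0,[0,0,0],0],[-0.5,[0,0,0],0],[-1,[0,0,0],0],[-1,[0,0,0],0]]' | grep -E 'force|width'
python3 -m crank '[[-1,[0,0,0],0],[-1,[0,0,0],0],[-1,[0,0,0],0],[-1,[0,0,-15],0],[-1,[0,0,-25],0]]' | grep -E 'force|width'
python3 -m crank '[[-1,[0,0,-30],0],[-1,[0,0,-30],0],[-1,[0,0,-10],0],[-1,[0,0,0],0],[-1,[0,0,0],0]]' | grep -E 'force|width'
python3 - <<'E'
from h import *
im,d,P=grab('scene');a=P[d>0];c=np.array([.594,.0325])
a=a[np.hypot(*(a[:,:2]-c).T)<.06]
p=a[(a[:,2]>.115)&(a[:,2]<.16)];print(len(p),p[:,2].max(),cv2.minAreaRect((p[:,:2]*1000).astype(np.float32)))
for z in (.05,.07,.09,.11,.125):
    q=a[abs(a[:,2]-z)<.006];print(z,q[:,:2].mean(0).round(4))
E
python3 plan.py .508 .2305 .16 105.9
```

```text
force: [0.1, -0.9, 0.7]
width: 0.077
finger_force: 0.0
force: [0.3, -0.0, -0.9]
width: 0.0855
finger_force: 0.0
force: [-0.5, -0.3, 0.0]
width: 0.0853
finger_force: 0.0
230 0.1354477647173728 ((596.141845703125, 32.03029251098633), (33.693660736083984, 29.728769302368164), 15.904569625854492)
0.05 [0.604  0.0259]
0.07 [0.6044 0.0265]
0.09 [0.605  0.0272]
0.11 [0.6054 0.0268]
0.125 [0.6046 0.0273]
t 13.85 pos [0.5946 0.0324 0.1935] z [-0.003  0.    -1.   ] w 0.0858 F [ 0.7  1.7 -0.8] q1,q6 [-0.12 -1.96] ff 0.0
yaw 105.89 turn -0.01
shift mm [ 29.  214.2  33.8]
```

```bash
python3 -m crank '[[-1,[0,0,0],7],[-1,[0,0,0],7],[-1,[0,0,0],7],[-1,[0,0,0],7],[-1,[0,0,0],7]]' | grep -E 'width'
python3 -m crank '[[-1,[0,0,0],7],[-1,[0,0,0],0],[-1,[0,0,0],0]]' | grep -E 'width'
python3 plan.py .508 .2305 .16 105.9
python3 - <<'E'
from h import *
# refine stem axis: both views, stem and collar points
for n in('top','scene'):
    D=np.load(n+'0.npz');P=D['P'][D['d']>0]
    a=P[np.hypot(P[:,0]-.508,P[:,1]-.2305)<.03]
    q=a[a[:,2]>.098];print(n,len(q),q.mean(0).round(4),q.min(0).round(4),q.max(0).round(4))
E
```

```text
width: 0.0853
width: 0.085
t 14.5167 pos [0.5944 0.0324 0.1927] z [-0.004  0.    -1.   ] w 0.085 F [ 0.2  0.4 -0.4] q1,q6 [-0.12 -1.23] ff 0.0
yaw 64.07 turn -41.83
shift mm [164.2 140.4  33.2]
top 40 [0.5081 0.2313 0.1028] [0.5012 0.2246 0.0984] [0.5148 0.2398 0.1065]
scene 22 [0.5103 0.2298 0.1009] [0.5015 0.2218 0.0983] [0.5196 0.2376 0.1031]
```

```bash
python3 -m crank '[[-1,[27,23,0],0],[-1,[27,23,0],0],[-1,[27,23,0],0],[-1,[27,23,0],0],[-1,[27,23,0],0]]' | grep -E 'width'
python3 -m crank '[[-1,[24,21,0],0],[-1,[4,4,15],0],[-1,[0,0,15],0],[-1,[0,0,0],0],[-1,[0,0,0],0]]' | grep -E 'width'
python3 plan.py .509 .2307 .081 64
```

```text
width: 0.0854
width: 0.0854
t 15.35 pos [0.5096 0.2296 0.1636] z [-0.004 -0.001 -1.   ] w 0.0854 F [-0.2  0.  -0. ] q1,q6 [ 0.24 -0.88] ff 0.0
yaw 64.01 turn 0.01
shift mm [ 0.8  1.  82.6]
```

```bash
python3 -m crank '[[-1,[0.8,1,20],0],[-1,[0,0,22],0],[-1,[0,0,20],0],[-1,[0,0,15],0],[-1,[0,0,4],0]]' | grep -E 'width'
python3 -m crank '[[-1,[0,0,0],0],[-1,[0,0,0],0],[-1,[0,0,0],0]]' | grep -E 'width|force'
python3 plan.py .509 .2307 .081 64
python3 - <<'E'
from h import *
im,d,P=grab('scene');cv2.imwrite('pics/s3.png',cv2.resize(im[80:200,250:410,::-1],None,fx=4.5,fy=4.5))
E
```

```text
width: 0.0854
force: [-1.1, -1.6, 0.6]
width: 0.085
finger_force: 0.0
t 16.0167 pos [0.5119 0.2311 0.0861] z [ 0.003  0.001 -1.   ] w 0.085 F [-1.1 -1.6  0.6] q1,q6 [ 0.24 -0.87] ff 0.0
yaw 63.89 turn -0.11
shift mm [ 2.5 -1.7  5.1]
```

View pics/s3.png

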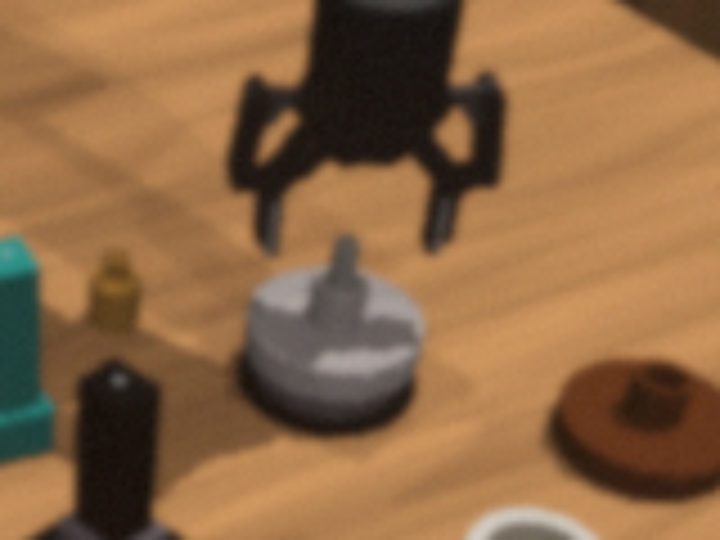

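The stem at crop (345,250) is centred between the fingertips at (267,245) and (435,245). Lower slightly and close.

```bash
python3 -m crank '[[-1,[2,-1.5,4.5],0],[-1,[0,0,0],0],[-1,[0,0,0],0],[0.3,[0,0,0],0],[0.5,[0,0,0],0]]' 60 | grep -E 'width|pos'
python3 -m crank '[[0.6,[0,0,0],0],[0.7,[0,0,0],0],[0.8,[0,0,0],0],[1,[0,0,0],0],[1,[0,0,0],0]]' | grep -E 'width|force|pos'
python3 -m crank '[[1,[0,0,0],0],[1,[0,0,0],0],[1,[0,0,0],0],[1,[0,0,0],0],[1,[0,0,0],0]]' | grep -E 'width|force|pos'
```

```text
tool_pos: [0.5081, 0.2306, 0.08]
width: 0.0638
tool_pos: [0.5083, 0.2307, 0.0799]
force: [0.3, 0.9, -0.3]
width: 0.014
finger_force: 58.5
tool_pos: [0.5083, 0.2307, 0.0799]
force: [-0.3, 1.1, -0.5]
width: 0.0134
finger_force: 58.5
```

```bash
python3 -m crank '[[1,[0,0,0],0],[1,[0,0,0],0],[1,[0,0,-3],0],[1,[0,0,-5],0],[1,[0,0,-6],0]]' 80 | grep -E 'width|force|pos'
python3 -m crank '[[1,[0,0,-6],0],[1,[0,0,0],0],[1,[0,0,0],0]]' | grep -E 'width|force|pos'
python3 - <<'E'
from h import *
im,d,P=grab('scene');cv2.imwrite('pics/s4.png',cv2.resize(im[80:200,250:410,::-1],None,fx=4.5,fy=4.5))
E
```

```text
tool_pos: [0.5067, 0.2301, 0.0928]
force: [-0.2, -0.0, -3.7]
width: 0.0131
finger_force: 78.1
tool_pos: [0.5085, 0.2306, 0.1005]
force: [-0.2, -0.4, -3.5]
width: 0.0134
finger_force: 78.1
```

View pics/s4.png

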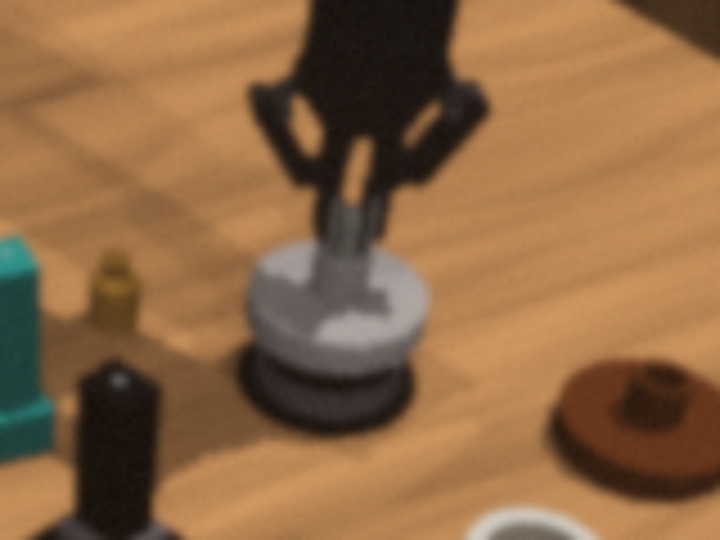

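Both lids have been lifted together and hang level (lid at crop (338,300), clear of the rest at (325,385)), and the force reads about their 4 N weight.

```bash
python3 -m crank '[[1,[0,0,-12],0],[1,[0,0,-25],0],[1,[0,0,-25],0],[1,[0,0,-25],0],[1,[0,0,-25],0]]' | grep -E 'width|force|pos'
python3 -m crank '[[1,[0,0,-18],0],[1,[0,0,0],0],[1,[0,0,0],0]]' | grep -E 'width|force|pos'
python3 plan.py .467 -.2587 .235 64
```

```text
tool_pos: [0.5078, 0.2305, 0.2134]
force: [-0.0, 0.7, -2.7]
width: 0.0137
finger_force: 78.2
tool_pos: [0.5086, 0.2307, 0.2312]
force: [0.1, 0.2, -4.1]
width: 0.0129
finger_force: 78.5
t 18.7 pos [0.5086 0.2307 0.2312] z [ 0.003  0.001 -1.   ] w 0.0129 F [ 0.1  0.2 -4.1] q1,q6 [ 0.24 -0.87] ff 78.48222255706787
yaw 63.89 turn -0.11
shift mm [-178.  -457.8   -4.2]
```

```bash
python3 -m crank '[[1,[-4,-10,-3],0],[1,[-8,-20,0],0],[1,[-10,-26,0],0],[1,[-10,-26,0],0],[1,[-10,-26,0],0]]' | grep -E 'width'
python3 -m crank '[[1,[-10,-26,0],0],[1,[-10,-26,0],0],[1,[-10,-26,0],0],[1,[-10,-26,0],0],[1,[-10,-26,0],0]]' | grep -E 'width|pos'
python3 -m crank '[[1,[-10,-26,0],0],[1,[-10,-26,0],0],[1,[-10,-26,0],0],[1,[-10,-26,0],0],[1,[-10,-26,0],0]]' | grep -E 'width'
python3 -m crank '[[1,[-10,-26,0],0],[1,[-10,-26,0],0],[1,[-10,-20,0],0],[1,[-6,-14,0],0],[1,[0,-4,0],0]]' | grep -E 'width|force'
python3 -m crank '[[1,[0,0,0],0],[1,[0,0,0],0],[1,[0,0,0],0],[1,[0,0,0],0]]' | grep -E 'width|force'
python3 plan.py .467 -.2587 .140 64
```

```text
width: 0.0132
tool_pos: [0.484, -0.0252, 0.2305]
width: 0.0131
width: 0.013
force: [0.8, -0.2, -2.3]
width: 0.0131
finger_force: 78.5
force: [0.5, 0.5, -4.6]
width: 0.0132
finger_force: 78.5
t 20.7 pos [ 0.4665 -0.2578  0.2327] z [-0.     0.001 -1.   ] w 0.0132 F [ 0.5  0.5 -4.6] q1,q6 [-0.7  -1.81] ff 78.50719571113586
yaw 63.98 turn -0.02
shift mm [-0.9 -0.6 92.7]
```

```bash
python3 -m crank '[[1,[-0.9,-0.6,10],0],[1,[0,0,20],0],[1,[0,0,22],0],[1,[0,0,12],0],[1,[0,0,0],0]]' | grep -E 'width'
python3 -m crank '[[1,[0,0,0],0],[1,[0,0,0],0],[1,[0,0,0],0]]' | grep -E 'width|force'
python3 plan.py .467 -.2587 .140 64
python3 - <<'E'
from h import *
im,d,P=grab('scene');cv2.imwrite('pics/s5.png',cv2.resize(im[110:240,70:230,::-1],None,fx=4.5,fy=4.5))
z=ctrl.observe()['tool_pos'][2]-.080+.024+.024
a=P[d>0];a=a[np.hypot(a[:,0]-.467,a[:,1]+.2587)<.06]
q=a[(abs(a[:,2]-z)<.006)&(np.hypot(a[:,0]-.467,a[:,1]+.2587)>.022)]
s=np.linalg.lstsq(np.c_[q[:,:2]-[.467,-.2587],np.ones(len(q))],q[:,2],rcond=None)[0];print(z,len(q),'slopes',s)
print(cv2.minAreaRect((q[:,:2]*1000).astype(np.float32)))
E
```

```text
width: 0.0129
force: [-0.8, 0.6, -3.3]
width: 0.013
finger_force: 78.6
t 21.3667 pos [ 0.4678 -0.2607  0.1706] z [ 0.002 -0.002 -1.   ] w 0.013 F [-0.8  0.6 -3.3] q1,q6 [-0.7  -1.81] ff 78.58825206756592
yaw 63.9 turn -0.1
shift mm [ 1.7  1.4 30.6]
0.1385364595844541 949 slopes [-0.00758614  0.0003959   0.13744314]
((470.1390075683594, -260.8408508300781), (101.43062591552734, 103.77743530273438), 1.1700841188430786)
```

View pics/s5.png

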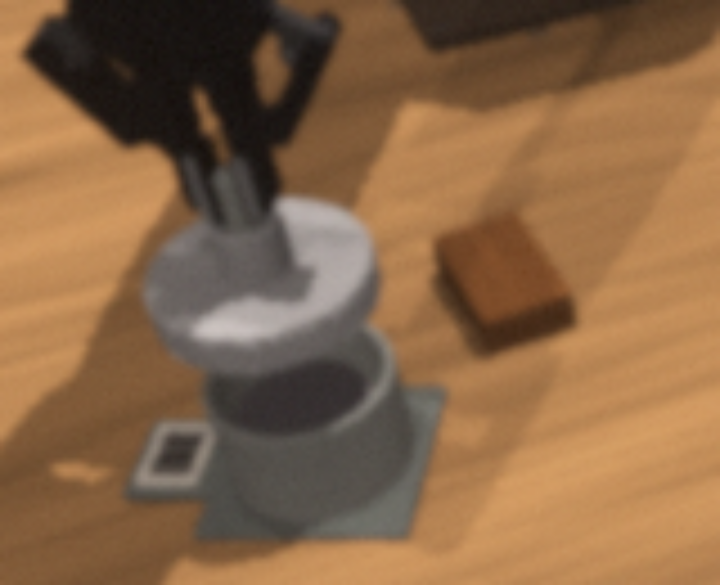

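The lid set hangs level above the canister mouth (lid at crop (262,280), mouth at (300,380)), about 2 mm off centre. I'll correct that and lower in small steps.

```bash
python3 -m crank '[[1,[1,1.4,6],0],[1,[0,0,6],0],[1,[0,0,6],0],[1,[0,0,6],0],[1,[0,0,0],0]]' | grep -E 'width'
python3 -m crank '[[1,[0,0,0],0],[1,[0,0,0],0],[1,[0,0,0],0]]' | grep -E 'force'
python3 plan.py .466 -.259 .122 64
```

```text
width: 0.0134
force: [-0.9, 0.7, -3.7]
finger_force: 78.6
t 22.0833 pos [ 0.4669 -0.2585  0.1452] z [ 0.001 -0.    -1.   ] w 0.013 F [-0.9  0.7 -3.7] q1,q6 [-0.7  -1.81] ff 78.58764410018921
yaw 63.89 turn -0.11
shift mm [ 0.6 -0.8 23.2]
```

```bash
python3 -m crank '[[1,[0.3,-0.4,4],0],[1,[0,0,4],0],[1,[0,0,4],0],[1,[0,0,4],0],[1,[0,0,0],0]]' | grep -E '^force|pos'
python3 -m crank '[[1,[0,0,2],0],[1,[0,0,2],0],[1,[0,0,0],0],[1,[0,0,0],0]]' | grep -E '^force|pos'
python3 -m crank '[[1,[0,0,1],0],[1,[0,0,0],0],[1,[0,0,0],0]]' | grep -E '^force|pos'
```

```text
tool_pos: [0.4655, -0.258, 0.1274]
force: [-0.3, -0.3, -3.5]
tool_pos: [0.4662, -0.2585, 0.1248]
force: [-0.0, -0.2, -4.0]
tool_pos: [0.4662, -0.2585, 0.1239]
force: [-0.3, 0.4, -3.4]
```

```bash
python3 -m crank '[[1,[0,0,1],0],[1,[0,0,0],0],[1,[0,0,0],0]]' | grep -E '^force|pos'
python3 -m crank '[[1,[0,0,1],0],[1,[0,0,0],0],[1,[0,0,0],0]]' | grep -E '^force|pos'
```

```text
tool_pos: [0.4661, -0.2585, 0.1228]
force: [0.1, 0.5, -4.2]
tool_pos: [0.4663, -0.2586, 0.122]
force: [0.9, 0.1, -3.0]
```

```bash
python3 -m crank '[[1,[0,0,0.7],0],[1,[0,0,0],0],[1,[0,0,0],0]]' | grep -E '^force|pos'
python3 -m crank '[[1,[0,0,0.7],0],[1,[0,0,0],0],[1,[0,0,0],0]]' | grep -E '^force|pos'
```

```text
tool_pos: [0.4664, -0.2586, 0.122]
force: [-1.4, 2.4, 2.7]
tool_pos: [0.4664, -0.2586, 0.1219]
force: [-3.5, 2.7, 6.5]
```

Seated at the predicted height (TCP 0.122). Now release.

```bash
python3 -m crank '[[0.6,[0,0,0],0],[0.3,[0,0,0],0],[0,[0,0,0],0],[-0.5,[0,0,0],0],[-1,[0,0,0],0]]' 40 | grep -E 'force|width'
python3 -m crank '[[-1,[0,0,0],0],[-1,[0,0,0],0],[-1,[0,0,0],0],[-1,[0,0,0],0],[-1,[0,0,0],0]]' | grep -E 'force|width'
python3 -m crank '[[-1,[0,0,-10],0],[-1,[0,0,-20],0],[-1,[0,0,-10],0],[-1,[0,0,0],0],[-1,[0,0,0],0]]' | grep -E 'force|width'
python3 - <<'E'
from h import *
im,d,P=grab('scene');cv2.imwrite('pics/s6.png',cv2.resize(im[110:240,70:230,::-1],None,fx=4.5,fy=4.5))
c=np.array([.4663,-.2586]);a=P[d>0];r=np.hypot(*(a[:,:2]-c).T);z=.066+.024
q=a[(abs(a[:,2]-z)<.006)&(r>.022)&(r<.06)]
s=np.linalg.lstsq(np.c_[q[:,:2]-c,np.ones(len(q))],q[:,2],rcond=None)[0];print(len(q),'slopes',s,cv2.minAreaRect((q[:,:2]*1000).astype(np.float32)))
for z in (.135,.14,.146):
    q=a[(abs(a[:,2]-z)<.004)&(r<.02)];print(z,len(q),q[:,:2].mean(0) if len(q) else '')
q=a[(a[:,2]<.122)&(a[:,2]>.108)&(r<.025)];print(q.mean(0),q.min(0),q.max(0))
E
python3 plan.py .4663 -.2586 .094 64
```

```text
force: [-0.2, 0.5, 0.2]
width: 0.0648
finger_force: 0.0
force: [0.6, 0.1, 0.4]
width: 0.0854
finger_force: 0.0
force: [0.1, -0.2, -1.7]
width: 0.0854
finger_force: 0.0
904 slopes [-0.00883528 -0.00167074  0.08890785] ((467.1657409667969, -258.25238037109375), (104.34117889404297, 104.42400360107422), 2.304502010345459)
0.135 25 [ 0.47216504 -0.25881042]
0.14 40 [ 0.46934886 -0.25885668]
0.146 26 [ 0.46733241 -0.25837832]
[ 0.47247422 -0.25863855  0.11494313] [ 0.45202981 -0.27496335  0.10844127] [ 0.48362943 -0.24220633  0.12196419]
t 25.3833 pos [ 0.4661 -0.2585  0.1605] z [ 0. -0. -1.] w 0.0852 F [-0.3  0.  -0.4] q1,q6 [-0.7  -1.81] ff 0.0
yaw 63.89 turn -0.11
shift mm [-0.2 -0.  66.5]
```

View pics/s6.png

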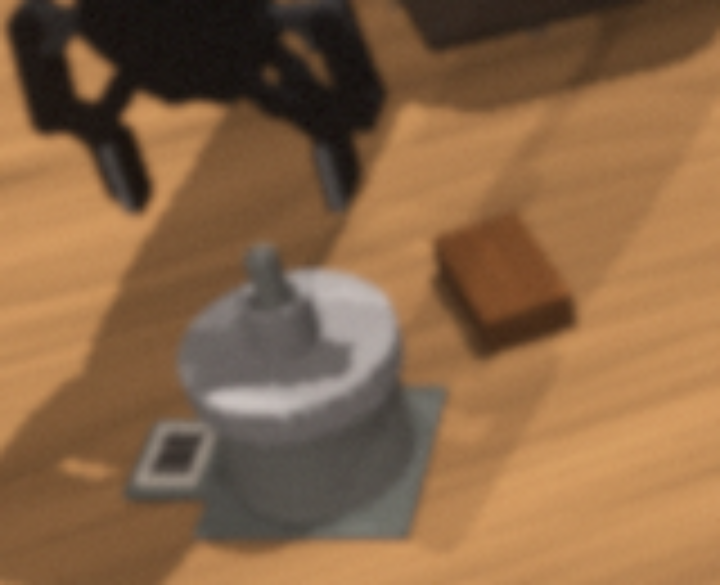

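The lid set sits level on the canister (lid at crop (290,350), stem at (265,275)), clear of the fingers at (125,190) and (338,190). Next I descend to the collar and grip it.

```bash
python3 -m crank '[[-1,[-0.2,0.5,15],0],[-1,[0,0,20],0],[-1,[0,0,20],0],[-1,[0,0,10],0],[-1,[0,0,0],0]]' 40 | grep -E 'force'
python3 -m crank '[[-1,[0,0,0],0],[-1,[0,0,0],0],[0,[0,0,0],0],[0.2,[0,0,0],0],[0.3,[0,0,0],0]]' | grep -E 'width|pos|force'
python3 -m crank '[[0.4,[0,0,0],0],[0.5,[0,0,0],0],[0.7,[0,0,0],0],[1,[0,0,0],0],[1,[0,0,0],0]]' | grep -E 'width|pos|force'
python3 -m crank '[[1,[0,0,0],0],[1,[0,0,0],0],[1,[0,0,0],0],[1,[0,0,0],0],[1,[0,0,0],0]]' | grep -E 'width|pos|force'
```

```text
force: [-0.7, 0.6, 0.5]
finger_force: 0.0
tool_pos: [0.4671, -0.2586, 0.0964]
force: [0.2, 0.0, 0.1]
width: 0.0513
finger_force: 0.0
tool_pos: [0.467, -0.2585, 0.0963]
force: [-0.8, 1.0, 6.2]
width: 0.0327
finger_force: 39.9
tool_pos: [0.467, -0.2585, 0.0962]
force: [-1.5, 1.2, 6.4]
width: 0.0328
finger_force: 39.9
```

```bash
python3 -m crank '[[1,[0,0,-2],0],[1,[0,0,-3],0],[1,[0,0,-4],0],[1,[0,0,-4],0],[1,[0,0,0],0]]' 50 | grep -E 'width|pos|force'
python3 -m crank '[[1,[0,0,0],0],[1,[0,0,0],0]]' | grep -E 'width|pos|force'
```

```text
tool_pos: [0.4669, -0.2584, 0.1091]
force: [0.8, -0.3, -1.6]
width: 0.0327
finger_force: 49.7
tool_pos: [0.4665, -0.2581, 0.1083]
force: [0.5, -0.1, -1.9]
width: 0.0321
finger_force: 49.7
```

Only the outer lid's weight (1.6 N) is on the wrist, so I keep lifting.

```bash
python3 -m crank '[[1,[0,0,-5],0],[1,[0,0,-8],0],[1,[0,0,-10],0],[1,[0,0,-10],0],[1,[0,0,-10],0]]' | grep -E '^force'
python3 -m crank '[[1,[0,0,-10],0],[1,[0,0,-10],0],[1,[0,0,-12],0],[1,[0,0,-12],0],[1,[0,0,-10],0]]' | grep -E '^force'
python3 -m crank '[[1,[0,0,-6],0],[1,[0,0,-3],0],[1,[0,0,0],0],[1,[0,0,0],0],[1,[0,0,0],0]]' | grep -E '^force|width'
python3 -m crank '[[1,[0,0,0],0],[1,[0,0,0],0],[1,[0,0,0],0],[1,[0,0,0],0],[1,[0,0,0],0]]' | grep -E 'force|pos'
python3 - <<'E'
from h import *
im,d,P=grab('scene');cv2.imwrite('pics/s7.png',cv2.resize(im[90:240,70:230,::-1],None,fx=4,fy=4))
c=np.array([.4663,-.2586]);a=P[d>0];r=np.hypot(*(a[:,:2]-c).T)
z=.09+ctrl.observe()['tool_pos'][2]-.0962
q=a[(abs(a[:,2]-z)<.006)&(r>.022)&(r<.06)]
s=np.linalg.lstsq(np.c_[q[:,:2]-c,np.ones(len(q))],q[:,2],rcond=None)[0];print(z,len(q),'slopes',s)
q=a[(a[:,2]>.12)&(a[:,2]<.15)&(r<.02)];print('stem',len(q),q.mean(0),q.max(0))
q=a[(abs(a[:,2]-.071)<.004)&(r<.055)];print('flange',len(q),q.mean(0),cv2.minAreaRect((q[:,:2]*1000).astype(np.float32)))
E
```

```text
force: [0.2, 0.0, -1.7]
force: [0.4, -1.0, -2.1]
force: [0.4, 1.0, -1.8]
width: 0.0322
tool_pos: [0.4666, -0.2581, 0.2143]
force: [-0.7, -0.1, -0.6]
finger_force: 49.7
0.20816349128419948 866 slopes [-0.01240121  0.00231111  0.20687119]
stem 92 [ 0.47060113 -0.25885257  0.13448292] [ 0.47605243 -0.25083726  0.14485375]
flange 681 [ 0.47530615 -0.25950877  0.07007038] ((466.9570007324219, -258.3256530761719), (90.19076538085938, 92.94114685058594), 78.89476013183594)
```

View pics/s7.png

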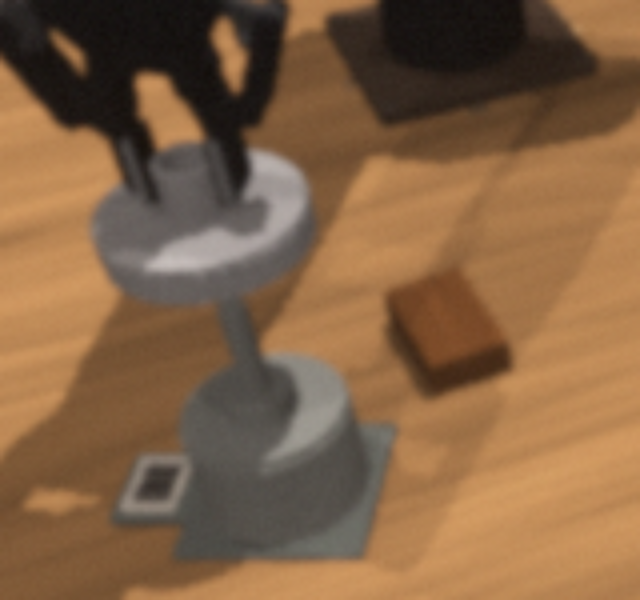

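The outer lid is held level at crop (205,225), its edge about 42 mm above the stem top. The inner lid's flange is flat on the rim at (270,400). Handing in.

```bash
python3 -c "
from workcell import ctrl
print(ctrl.hand_in())"
```

```text
the job is handed in; nothing more can be done
None
```

The job is handed in; the hand-in returned no verdict, but my last measurements show the scanner held still over the label and stood back in its tray, the inner lid seated on the canister, and the outer lid held level about 42 mm above the stem.

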